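# Fetch the tensile bar from the spring-lid sample box

## Task

The printed tensile bar (the dog-bone shaped test piece) is to have its thickness checked: push down the catch on the front of the sample box so that the lid springs up, take the bar out of its compartment and lay it flat on top of the ground steel block, along the block's length and about centred. Set it down rather than dropping it, leave the lid open and the other pieces in the box, and do not knock the dial indicator, driver or caliper out of place.

Things in the scene. Friction and masses are not known exactly. Their poses are not given: they have to be found in the camera images.
- sample_box: Fixed grey box, 122 (x) x 240 (y) x 36 mm high; origin under its centre, at worktop height. Front with the catch is -x; the lid is hinged along the top of the +x side. Walls and floor 3 mm. Two dividers along x make three compartments centred at y = -78.5, 0, +78.5 mm, each 76 mm wide (y), 116 mm long (x); inner floor 3 mm above the worktop. Which piece lies in which changes.
- box_lid (a joint): Angle (rad) of the box's clear flat lid: 0 = shut and caught, its top 39 mm above the worktop. When the catch lets go a hinge spring lifts it by itself, in about 2 s, and holds it at its stop at 1.9, leaning back past upright. Something in its way stops it softly; it goes on when freed.
- catch_plate (a point): Press point on the catch's level steel thumb plate (36 mm wide in y, 38 mm long in x) at x = -102 mm in the box frame, 12 mm from its front edge, upper face, 26 mm above the worktop; axes as the box. Pushed down it rocks: the lid is let go 3 to 6 mm down (5 N), stop 8 to 10 mm down (8 N); it springs back. Its tooth, 42 mm high, 15 mm behind the point, tips up to 8 mm towards it.
- bar_center (a point): Centre (half-way up) of the tensile bar: bronze-coloured printed dog-bone, 12 (x) x 60 (y, its length) x 8 mm thick (z); grip it across the 12 mm width (x) at the middle. Starts flat on the floor of a compartment, its length roughly along the compartment, at least 25 mm free on each side.
- block_top (a point): Centre of the top face of the ground steel block: 50 (x) x 75 (y) x 25 mm high, loose, 0.66 kg, lying flat on the worktop; the point is 25 mm above the worktop, x along the 50 mm side, y along the 75 mm side, z up. The top is flat and may be laid on anywhere.
- gear_center (a point): Centre of a printed gear, 34 mm across and 10 mm thick, lying flat in another compartment; it stays there.
- screw_center (a point): Centre of a steel thumb screw, 17 mm across and 26 mm high, standing on its head in the third compartment; it stays there.
- screw_2_center (a point): Centre of a second, 22 mm high thumb screw beside the first; it stays there.
- dial_center (a point): A dial indicator lying on its back left of the block, 103 (x) x 60 (y) x 26 mm, point at its middle; a bystander.
- driver_center (a point): A hex driver lying between box and block, 22 (x) x 148 (y, its length) x 19 mm, point at its middle; a bystander.
- caliper_center (a point): A digital caliper lying behind the block, 67 (x) x 230 (y, its length) x 15 mm, point at its middle; a bystander.

How it is judged:
By the outcome, as a careful person would: the job done as asked, in the order asked, and still so for the second after the job is handed in, with the robot touching nothing.
It also fails if it takes over 54 s, if anything falls off the work surface, if the arm or the gripper's body presses on something with over 40 N, if the wrist force passes 120 N, or if a joint passes its speed limit or range.

## Robot

A 6-joint arm with a two-finger parallel gripper is mounted at the origin on a cart in front of the work surface, level with it; the furniture and walls round the work are solid. World frame = base frame: x ahead of the robot, y to its left, z up, the work surface at z = 0. Lengths are in m, angles in rad, forces in N, time in s.
With the tool pointing down it reaches from about 0.25 to 0.775 m from the base axis. Payload 4 kg.
Tool frame: the origin (TCP) lies midway between the tips of the shut fingers; the grasp point (between the pads) lies 19 mm behind it; z points along the fingers, y is the direction in which the jaws open and shut (so a half turn about z gives the same grasp; the last joint's range is limited). The gripper opens to 94 mm and grips with 3 to 60 N. Pads are 16 mm wide; open, the fingers measure 119 mm over their backs; the gripper's body (75 mm by 177 mm) begins 78 mm behind the grasp point.
Start: joints at [1.199, 0.087, 1.371, -0, 1.684, -0.103], TCP at [0.146, 0.53, 0.206] pointing down, gripper open.
Joint ranges: [-3.1, 3.1], [-0.76, 2.03], [0.27, 2.55], [-1.08, 4.22], [0.17, 2.65], [-2.57, 2.57]. Speed limits (rad/s): [2.79, 2.79, 3.14, 3.14, 3.14, 3.14].

## Interface

Orientations are given as [roll, pitch, yaw] about the fixed x, y, z axes, in that order (R = Rz(yaw) Ry(pitch) Rx(roll)).
In Python, from bench import robot, cams gives the robot as it stands.
- The arm moves only by the tool step_arm, never from a script. Its argument "plan" is a list that holds one entry, the list of rows, each a list of 5 numbers: the shift along the world's x, y, z in mm, then the turn about the world's z in rad, then the opening in per cent of the stroke, from 0 (shut) to 100 (fully open). In form: [[[tx, ty, tz, turn, fingers], ...]]. A call has 1 to 8 rows; each row is the pose to reach, as a shift and turn from the pose commanded when the call began; what a row does not reach only later rows make up. A row lasts 1/12 s, in which the tool goes at most 41.7 mm and 7.16 degrees, less where a joint would pass 70% of its speed; a pose out of reach is approached as far as the arm can. A call with a gripper value outside its range is refused whole. The fingers move at their own pace and stop on an object; the grip force is fixed at half the most. Time passes only in rows, so rows that repeat a pose let the fingers close. It gives the time, the measured TCP pose, the force and the opening at its end, in the units of the state.
- robot.get_obs(): the state, without advancing time (a new reading comes with each control period).
- cams.snapshot(name): name is "side" or "top"; returns a dict with "frame" (420x560x3 uint8, red, green, blue), "camera_matrix" (3x3 intrinsics, pixels), "k1" (the pictures are not rectified: a ray, as slopes to the right and down, at radius r is drawn at 1 + k1 r^2 times it, then the intrinsics apply), "origin" and "attitude" of the camera in the world. Camera axes: x right, y down, z forward; pixel columns grow to the right and rows downward; lengths in m; the calibration is good to about 2 mm. A picture is of the moment at which its call begins. There is no depth.
- robot.close_job(): hands the job in, once; it reports no verdict.
The state is a dict: "time": time; "joint_positions": joint angles; "qvel": joint speeds; "joint_torque": joint torques, N m; "tool_pos": TCP position; "ee_rot": TCP orientation; "wrist_force": force on the tool from outside, world axes, zero at the start; "wrist_torque": the same for the moment, N m; "width": finger opening in m.
Only numpy, scipy, OpenCV 4.12 (cv2) and the standard library are available. Lean on these libraries where they do the work, as an engineer would, in place of code of your own. Each camera call takes 0.05 s, during which the arm holds its last target. There are 200 camera calls.

## Working session

There is one attempt and no reset: what is moved stays moved. The work goes in short steps, Python scripts to look and compute and a tool call to move; the robot and the scene stay as the last step left them, time stands still between calls to the robot, and variables do not carry over. Pictures are saved under pics/ and viewed, about 8 in all and at most 12, crops included, and the job is handed in when it is done.

Besides the shell and the picture viewer there is one more tool, called after "Emit:" as name([rows], argument=value, ...), one row to a line, values as JSON. step_arm: Moves the arm, as the interface text tells. Its arguments: {"type":"object","properties":{"plan":{"type":"array"}},"required":["plan"]}

```bash
mkdir -p pics; ls; cat > h.py <<'E'
import numpy as np, cv2
from scipy.spatial.transform import Rotation as R
from bench import robot, cams
def snap(n,fn=None):
    s=cams.snapshot(n)
    if fn: cv2.imwrite('pics/'+fn,cv2.cvtColor(s['frame'],cv2.COLOR_RGB2BGR))
    return s
def rot(s):
    a=np.array(s['attitude'],float)
    return a if a.shape==(3,3) else (R.from_euler('xyz',a).as_matrix() if a.size==3 else None)
def ray(s,u,v):
    K=np.array(s['camera_matrix']);p=cv2.undistortPoints(np.array([[[u,v]]],float),K,np.array([s['k1'],0,0,0.])).ravel()
    return np.array(s['origin']),rot(s)@np.array([p[0],p[1],1])
def onz(s,u,v,z):
    o,d=ray(s,u,v);return o+d*(z-o[2])/d[2]
def pix(s,P):
    Rm=rot(s).T;t=-Rm@np.array(s['origin'])
    return cv2.projectPoints(np.array(P,float).reshape(-1,1,3),cv2.Rodrigues(Rm)[0],t,np.array(s['camera_matrix']),np.array([s['k1'],0,0,0.]))[0].reshape(-1,2)
E
python3 - <<'E'
from h import *
for n in('top','side'):
    s=snap(n,n+'0.png');print(n,s['origin'],s['attitude'],s['camera_matrix'],s['k1'])
print(robot.get_obs())
E
```

```text
pics
top [0.3344954  0.11518036 1.35773582] [-2.95857577  0.01438741 -1.57749843] [[541.22363292   0.         281.87231478]
 [  0.         541.22363292 213.16328275]
 [  0.           0.           1.        ]] 0.05157651444883744
side [ 0.30457319 -0.45483943  0.61216924] [-2.30584267 -0.00983241 -0.48420485] [[379.22592846   0.         276.62099672]
 [  0.         379.22592846 207.5210768 ]
 [  0.           0.           1.        ]] -0.06356843458976198
{'time': 0.1, 'joint_positions': array([ 1.19891432e+00,  8.78994613e-02,  1.37205724e+00,  7.91345075e-06,
        1.68358062e+00, -1.03104812e-01]), 'qvel': array([ 0.00187705, -0.00207926, -0.00347134, -0.00033494, -0.00061331,
       -0.00018815]), 'joint_torque': array([ 1.68410847e-03, -3.41255021e+01, -3.03301227e+01,  7.19281984e-02,
        3.04826349e-02, -1.12386356e-04]), 'tool_pos': array([0.1458862 , 0.52981045, 0.20443444]), 'ee_rot': array([-3.13965913e+00, -2.07972176e-04,  2.87281614e+00]), 'wrist_force': array([-0.25168729,  0.395026  ,  0.50940363]), 'wrist_torque': array([ 0.00290509,  0.01740877, -0.02400007]), 'width': 0.09431417953955595}
```

View pics/top0.png

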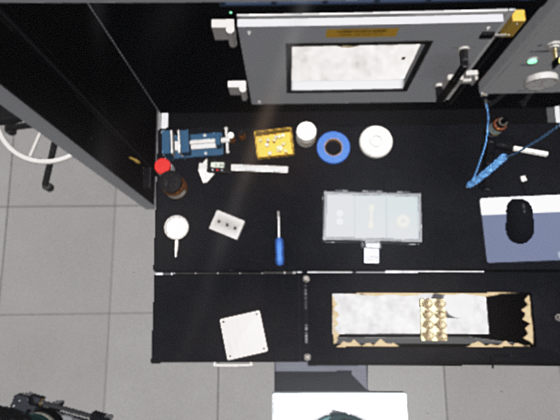

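View pics/side0.png

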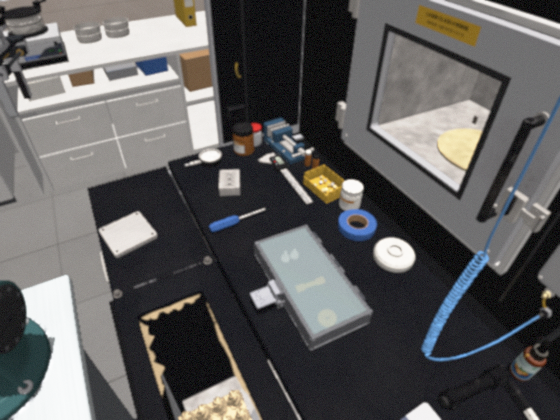

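The top view shows the box at about (372,217), with screws, bar and gear from left to right. The catch is at (371,252), the block at (227,224) is turned, the driver is at (280,238), the dial at (176,230) and the caliper at (250,168). In the side view the bar is at (310,283) and the block at (230,182).

```bash
cat > m.py <<'E'
from h import *
s=snap('top','t1.png'); s2=snap('side','s1.png')
print('tcp px',pix(s,[robot.get_obs()['tool_pos']]),pix(s2,[robot.get_obs()['tool_pos']]))
f=s['frame'].astype(int);g=f.min(2)
def comp(mask,box,nm,z):
    x0,y0,x1,y1=box;m=np.zeros(mask.shape,np.uint8);m[y0:y1,x0:x1]=mask[y0:y1,x0:x1]
    c=max(cv2.findContours(m,0,2)[0],key=cv2.contourArea);r=cv2.minAreaRect(c)
    b=np.array([onz(s,*p,z)[:2] for p in cv2.boxPoints(r)])
    e=b-np.roll(b,-1,0);print(nm,'px',np.round(r[0],1),'c',b.mean(0).round(4),'sides',np.hypot(*e.T).round(4),'ang',np.degrees(np.arctan2(e[:,1],e[:,0])).round(1))
comp(g>110,(200,203,252,246),'block',.025)
comp(g>60,(312,183,432,243),'box',.038)
comp(g>130,(355,243,390,270),'catch',.026)
comp(g>90,(160,205,195,265),'dial',.02)
comp((f[...,2]>90),(265,205,295,270),'driver',.01)
im=cv2.cvtColor(s['frame'],4)
a=cv2.resize(im[180:275,205:435],None,fx=3.4,fy=3.4,interpolation=2)
b=cv2.resize(cv2.cvtColor(s2['frame'],4)[160:350,200:380],(260,274),interpolation=2)
o=np.zeros((600,790,3),np.uint8);o[:a.shape[0],:a.shape[1]]=a[:,:790];o[325:599,:260]=b
cv2.imwrite('pics/c1.png',o)
E
python3 m.py
```

```text
tcp px [[ 84.82132908 411.27425885]] [[ 20.69161668 106.82534466]]
block px [226.5 224.3] c [0.5545 0.2713] sides [0.0537 0.0799 0.0534 0.0793] ang [ 159.3   67.5  -21.3 -112.3]
box px [371.5 215.5] c [ 0.5716 -0.0882] sides [0.2502 0.1326 0.2457 0.1333] ang [ 89.4  -3.1 -90.4 178.9]
catch px [372. 253.] c [ 0.4795 -0.0883] sides [0.0393 0.0493 0.039  0.0494] ang [ 89.6  -2.3 -90.4 178. ]
dial px [172.6 233.8] c [0.5328 0.4059] sides [0.1    0.0632 0.0996 0.0624] ang [ 157.1   64.7  -23.4 -115. ]
driver px [279. 238.] c [0.5214 0.1405] sides [0.0203 0.1367 0.0199 0.1367] ang [ 89.5  -0.4 -90.5 179.8]
```

View pics/c1.png

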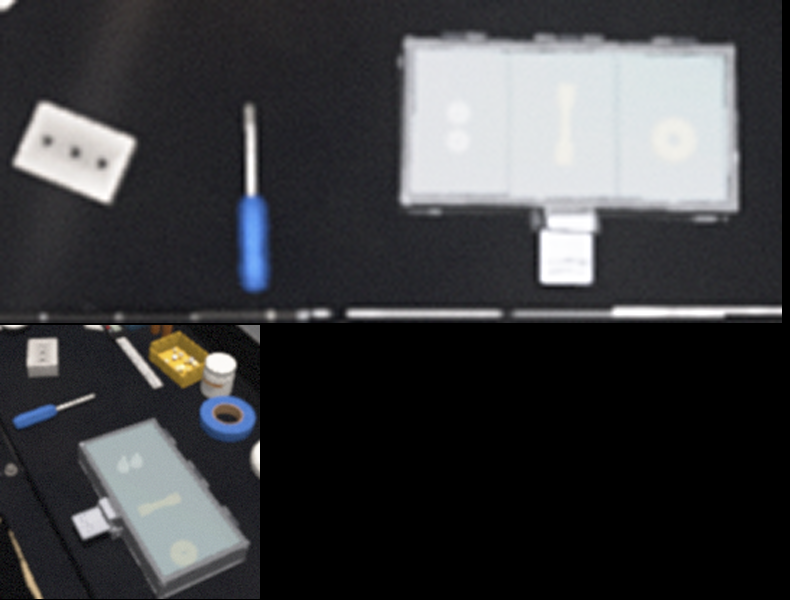

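Emit:
step_arm([
  [[317,-618,-60,0.269,0],[317,-618,-60,0.269,0],[317,-618,-60,0.269,0],[317,-618,-60,0.269,0],[317,-618,-60,0.269,0],[317,-618,-60,0.269,0],[317,-618,-60,0.269,0],[317,-618,-60,0.269,0]],
])

```text
time: 0.87
tool_pos: [0.2969, 0.2349, 0.1768]
ee_rot: [3.141, 0.001, -3.141]
wrist_force: [1.9, 0.8, 0.2]
width: 0.044
```

Emit:
step_arm([
  [[166,-322,-60,0,0],[166,-322,-60,0,0],[166,-322,-60,0,0],[166,-322,-60,0,0],[166,-322,-60,0,0],[166,-322,-60,0,0],[166,-322,-60,0,0],[166,-322,-60,0,0]],
])

```text
time: 1.53
tool_pos: [0.4478, -0.0577, 0.1222]
ee_rot: [3.141, 0.0, 3.141]
wrist_force: [0.6, 0.6, -0.2]
width: 0.001
```

Emit:
step_arm([
  [[0,0,-40,0,0],[0,0,-55,0,0],[0,0,-55,0,0],[0,0,-55,0,0]],
])

```text
time: 1.87
tool_pos: [0.4466, -0.0555, 0.0667]
ee_rot: [3.141, -0.003, 3.141]
wrist_force: [-0.3, -0.7, -0.7]
width: 0.0007
```

```bash
python3 - <<'E'
from h import *
s=snap('top');s2=snap('side')
o=robot.get_obs();print(o['tool_pos'],o['ee_rot'],pix(s,[o['tool_pos']]))
print('front edge',onz(s,371.5,263.3,.026),'box',onz(s,371.5,215.5,.038),'bar',onz(s,371.2,216.5,.008))
a=cv2.resize(cv2.cvtColor(s['frame'],4)[180:280,310:440],None,fx=3,fy=3,interpolation=2)
b=cv2.resize(cv2.cvtColor(s2['frame'],4)[210:350,220:380],None,fx=2.5,fy=2.14,interpolation=2)[:300]
h=min(len(a),len(b));cv2.imwrite('pics/c2.png',np.hstack([a[:h],b[:h]]))
E
```

```text
[ 0.44840343 -0.05550962  0.06915437] [-3.14100290e+00  2.69558283e-03 -3.14063288e+00] [[361.33763694 264.15456966]]
front edge [ 0.45414816 -0.08609052  0.026     ] box [ 0.57097107 -0.08870364  0.038     ] bar [ 0.57378954 -0.09249058  0.008     ]
```

View pics/c2.png

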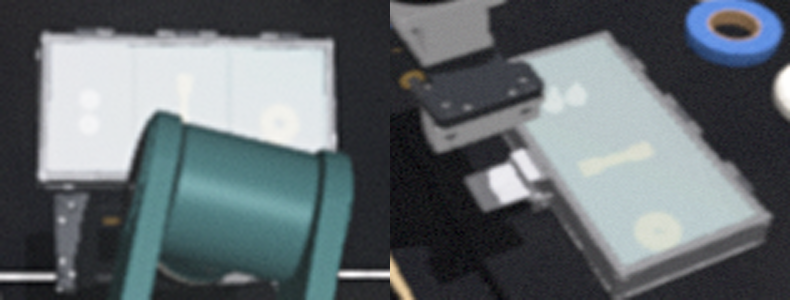

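Emit:
step_arm([
  [[15,-31,0,0,0],[15,-31,-32,0,0],[15,-31,-40,0,0],[15,-31,-42,0,0],[15,-31,-44,0,0],[15,-31,-44,0,0]],
])

```text
time: 2.47
tool_pos: [0.4624, -0.0861, 0.0248]
ee_rot: [-3.141, 0.0, -3.14]
wrist_force: [-2.6, -0.6, 3.1]
width: 0.0006
```

Emit:
step_arm([
  [[0,0,-3,0,0],[0,0,-4,0,0],[0,0,-4,0,0]],
])

```text
time: 2.72
tool_pos: [0.4625, -0.0863, 0.0203]
ee_rot: [3.142, 0.001, -3.141]
wrist_force: [-3.3, 0.5, 4.8]
width: 0.0002
```

Emit:
step_arm([
  [[0,0,-2,0,0],[0,0,-4,0,0],[0,0,-4,0,0]],
])

```text
time: 2.97
tool_pos: [0.4621, -0.0863, 0.0164]
ee_rot: [3.141, -0.001, -3.141]
wrist_force: [-5.6, 1.1, 7.7]
width: 0.0005
```

```bash
python3 - <<'E'
from h import *
s2=snap('side')
cv2.imwrite('pics/c3.png',cv2.resize(cv2.cvtColor(s2['frame'],4)[150:350,200:400],None,fx=2,fy=2,interpolation=2))
E
```

```text
(no output)
```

View pics/c3.png

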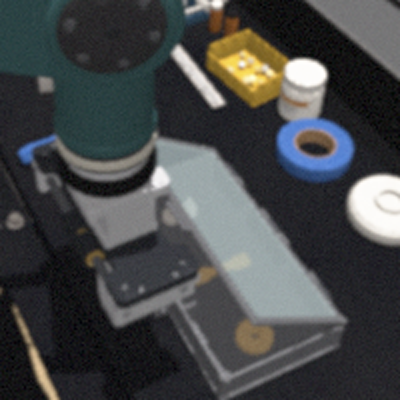

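The side view shows the lid rising off the box. I'll back off and let it finish.

Emit:
step_arm([
  [[0,0,20,0,0],[-10,0,60,0,36],[-40,100,100,0,36],[-40,200,120,0,36],[-40,240,120,0,36],[-40,240,120,0,36],[-40,240,120,0,36],[-40,240,120,0,36]],
])

```text
time: 3.68
tool_pos: [0.4226, 0.1554, 0.1362]
ee_rot: [3.14, 0.003, 3.142]
wrist_force: [0.7, 0.3, 0.5]
width: 0.0343
```

Emit:
step_arm([
  [[0,0,0,0,36],[0,0,0,0,36],[0,0,0,0,36],[0,0,0,0,36],[0,0,0,0,36],[0,0,0,0,36],[0,0,0,0,36],[0,0,0,0,36]],
])

```text
time: 4.35
tool_pos: [0.4226, 0.1524, 0.1354]
ee_rot: [3.142, -0.0, 3.14]
wrist_force: [1.0, -0.1, 0.4]
width: 0.0341
```

Emit:
step_arm([
  [[0,0,0,0,36],[0,0,0,0,36],[0,0,0,0,36],[0,0,0,0,36],[0,0,0,0,36],[0,0,0,0,36],[0,0,0,0,36],[0,0,0,0,36]],
])

```text
time: 5.02
tool_pos: [0.4224, 0.1532, 0.1355]
ee_rot: [3.141, 0.0, -3.141]
wrist_force: [-0.3, -0.1, 0.9]
width: 0.0341
```

```bash
cat > bar.py <<'E'
from h import *
def bar(s,z=.011,box=None,mn=15):
    f=cv2.GaussianBlur(s['frame'],(3,3),0).astype(int)
    m=((f[...,0]-f[...,2])>25).astype(np.uint8)
    if box: k=np.zeros_like(m);x0,y0,x1,y1=box;k[y0:y1,x0:x1]=1;m*=k
    for c in cv2.findContours(m,0,2)[0]:
        if cv2.contourArea(c)<mn: continue
        (r,sz,a)=cv2.minAreaRect(c);q=np.array([onz(s,*p,z)[:2] for p in c[:,0].astype(float)])
        w=np.linalg.svd(q-q.mean(0))[2][0]
        b=np.array([onz(s,*p,z)[:2] for p in cv2.boxPoints((r,sz,a))]);e=b-np.roll(b,-1,0)
        print('px',np.round(r,1),np.round(sz,1),'c',b.mean(0).round(4),'sides',np.hypot(*e.T).round(4)[:2],'ang',np.degrees(np.arctan2(e[:,1],e[:,0])).round(1)[:2],'svd',np.degrees(np.arctan2(w[1],w[0])).round(1))
E
python3 - <<'E'
from bar import *
s=snap('top');s2=snap('side')
print('top');bar(s,box=(315,180,430,250));print('side');bar(s2,box=(240,220,380,345))
a=cv2.resize(cv2.cvtColor(s['frame'],4)[170:270,305:435],None,fx=3,fy=3,interpolation=2)
b=cv2.resize(cv2.cvtColor(s2['frame'],4)[200:350,220:380],None,fx=2.4,fy=2.4,interpolation=2)[:300]
cv2.imwrite('pics/c4.png',np.hstack([a,b]));o=robot.get_obs();print(o['tool_pos'],o['width'])
E
```

```text
top
px [402.5 220.5] [13. 13.] c [ 0.5624 -0.1698] sides [0.0324 0.0331] ang [89.5 -2.8] svd -149.6
px [371. 216.] [24.  6.] c [ 0.5747 -0.0916] sides [0.0151 0.0614] ang [89.4 -2.2] svd 175.5
side
px [327. 317.] [18. 18.] c [ 0.5634 -0.1707] sides [0.0332 0.0373] ang [152.3  55.9] svd -139.0
px [309.9 283.3] [ 7.9 31.3] c [ 0.5752 -0.0929] sides [0.0647 0.0186] ang [175.5  73.2] svd 175.9
[0.42242973 0.15317457 0.13552167] 0.03410866567195707
```

View pics/c4.png

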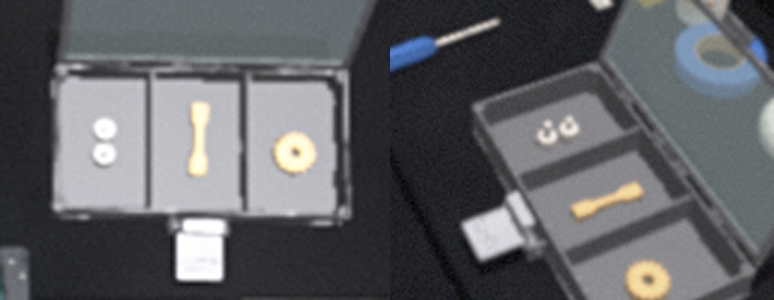

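The lid is fully open. The bar is in the middle compartment, at (371,216) in the top view and (310,283) in the side view. Both views agree on (0.575, -0.092) and about -4°.

Emit:
step_arm([
  [[153,-245,-30,-0.07,32],[153,-245,-30,-0.07,32],[153,-245,-30,-0.07,32],[153,-245,-30,-0.07,32],[153,-245,-30,-0.07,32],[153,-245,-30,-0.07,32],[153,-245,-30,-0.07,32],[153,-245,-30,-0.07,32]],
])

```text
time: 5.78
tool_pos: [0.5774, -0.0981, 0.1032]
ee_rot: [-3.139, -0.001, 3.066]
wrist_force: [-0.3, 1.2, -1.0]
width: 0.03
```

Emit:
step_arm([
  [[0,0,0,0,32],[0,0,0,0,32],[0,0,0,0,32]],
])

```text
time: 6.03
tool_pos: [0.575, -0.0907, 0.1058]
ee_rot: [3.141, 0.0, 3.073]
wrist_force: [-0.1, 0.3, -0.7]
width: 0.0301
```

Emit:
step_arm([
  [[0,-1,-40,0,32],[0,-1,-70,0,32],[0,-1,-86,0,32],[0,-1,-94,0,32],[0,-1,-98,0,32],[0,-1,-98,0,32]],
])

```text
time: 6.53
tool_pos: [0.5753, -0.092, 0.0078]
ee_rot: [3.141, 0.0, 3.073]
wrist_force: [0.8, 0.7, 0.7]
width: 0.0301
```

```bash
python3 - <<'E'
from bar import *
s2=snap('side')
bar(s2,box=(280,265,340,300))
o=robot.get_obs();print(o['tool_pos'],o['wrist_force'])
cv2.imwrite('pics/c5.png',cv2.resize(cv2.cvtColor(s2['frame'],4)[220:340,240:360],None,fx=4,fy=4,interpolation=2))
E
```

```text
px [303.1 286.5] [ 7.3 15.8] c [ 0.5594 -0.0931] sides [0.0321 0.0167] ang [174.4  74. ] svd -178.4
[ 0.57612962 -0.09240805  0.0088273 ] [0.73963134 0.12445681 0.56542474]
```

View pics/c5.png

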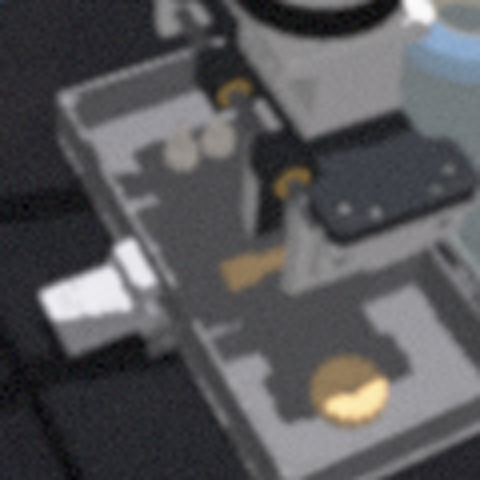

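The fingers straddle the bar at its middle. I'll go 3 mm lower and close.

Emit:
step_arm([
  [[0,0,-3,0,32],[0,0,-3,0,32],[0,0,-3,0,0],[0,0,-3,0,0],[0,0,-3,0,0],[0,0,-3,0,0],[0,0,-3,0,0],[0,0,-3,0,0]],
])

```text
time: 7.25
tool_pos: [0.5757, -0.0929, 0.0049]
ee_rot: [3.142, 0.001, 3.072]
wrist_force: [-0.4, 0.4, 2.2]
width: 0.0112
```

Emit:
step_arm([
  [[0,0,10,0,0],[0,0,40,0,0],[0,0,80,0,0],[0,0,100,0,0],[0,0,110,0,0],[0,0,110,0,0]],
])

```text
time: 7.75
tool_pos: [0.5772, -0.0934, 0.1182]
ee_rot: [-3.14, 0.006, 3.072]
wrist_force: [-0.1, -0.4, -0.1]
width: 0.0113
```

```bash
python3 - <<'E'
from bar import *
s2=snap('side');o=robot.get_obs();print(o['tool_pos'],o['ee_rot'],o['wrist_force'],o['width'])
p=pix(s2,[o['tool_pos']])[0];print(p);x,y=p.astype(int)
bar(s2,z=o['tool_pos'][2],box=(x-35,y-30,x+35,y+30))
print('compartment');bar(s2,box=(285,268,335,300))
t=snap('top')
f=t['frame'].astype(int);m=np.zeros(f.shape[:2],np.uint8);m[203:246,200:252]=(f.min(2)>110)[203:246,200:252]
c=max(cv2.findContours(m,0,2)[0],key=cv2.contourArea)
q=np.array([onz(t,*a,.025)[:2] for a in c[:,0].astype(float)],np.float32)*1000
print('block',cv2.minAreaRect(q))
m2=cv2.cvtColor(s2['frame'],6)
k=np.zeros_like(m2);k[160:205,205:250]=(m2>120)[160:205,205:250]*1
c=max(cv2.findContours(k,0,2)[0],key=cv2.contourArea);print('side blk px',cv2.minAreaRect(c))
print('pred side corners',pix(s2,[onz(t,226.5,224.3,.025)]))
E
```

```text
[ 0.57588141 -0.09299438  0.11545486] [-3.14127926e+00  1.98531817e-03  3.07181260e+00] [ 0.18265875 -0.28899598 -0.81445856] 0.011705926668844941
[314.67016122 247.11571609]
px [306.8 248.2] [ 7.3 14.5] c [ 0.5622 -0.0888] sides [0.0274 0.0165] ang [176.2  72.3] svd -168.1
compartment
block ((554.5755615234375, 271.0647277832031), (79.03266906738281, 54.089141845703125), 67.29346466064453)
side blk px ((228.5, 181.5), (25.0, 21.0), 90.0)
pred side corners [[228.01532303 178.12664439]]
```

Emit:
step_arm([
  [[-20,365,0,1.253,0],[-20,365,0,1.253,0],[-20,365,0,1.253,0],[-20,365,0,1.253,0],[-20,365,0,1.253,0],[-20,365,0,1.253,0],[-20,365,0,1.253,0],[-20,365,0,1.253,0]],
])

```text
time: 8.52
tool_pos: [0.555, 0.2414, 0.1111]
ee_rot: [3.138, -0.005, -2.205]
wrist_force: [0.4, 0.1, 0.2]
width: 0.0117
```

Emit:
step_arm([
  [[-1,31,-20,0.253,0],[-1,31,-50,0.253,0],[-1,31,-60,0.253,0],[-1,31,-60,0.253,0],[-1,31,-60,0.253,0],[-1,31,-60,0.253,0]],
])

```text
time: 9.02
tool_pos: [0.5569, 0.2699, 0.0552]
ee_rot: [-3.141, 0.0, -1.962]
wrist_force: [0.4, -0.6, -0.4]
width: 0.0116
```

```bash
python3 - <<'E'
from bar import *
s=snap('top');s2=snap('side');o=robot.get_obs();print(o['tool_pos'],o['ee_rot'],o['joint_positions'][5],o['wrist_force'],o['width'])
p=pix(s2,[o['tool_pos']])[0];print(p,pix(s,[o['tool_pos']]))
bar(s2,z=o['tool_pos'][2],box=(200,150,260,210))
a=cv2.resize(cv2.cvtColor(s['frame'],4)[180:280,170:300],None,fx=3,fy=3,interpolation=2)
b=cv2.resize(cv2.cvtColor(s2['frame'],4)[130:230,180:300],None,fx=3,fy=3,interpolation=2)
cv2.imwrite('pics/c6.png',np.hstack([a,b]))
E
```

```text
[0.55758362 0.27026924 0.05641642] [-3.13935367e+00  2.04090070e-03 -1.96116864e+00] -2.391320597626668 [ 0.88457779  0.15997089 -1.30653361] 0.011593101587252349
[228.42722078 167.87736003] [[225.41116853 220.89915455]]
px [228.5 168. ] [16.  5.] c [0.5579 0.2705] sides [0.0127 0.0669] ang [152.9  67.4] svd -111.8
px [245.  152.5] [ 5. 16.] c [0.6218 0.3135] sides [0.042  0.0232] ang [152.9  64.9] svd 171.6
```

View pics/c6.png

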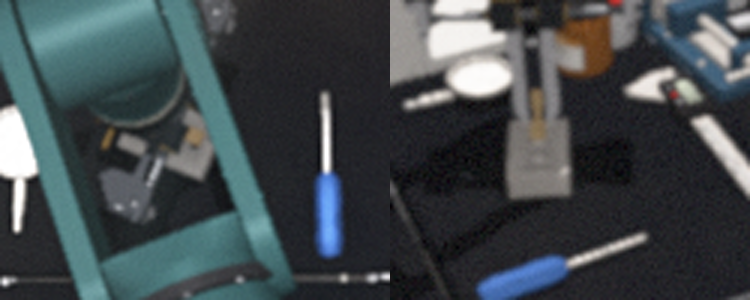

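The bar hangs level over the block and aligned with it, at (228,168) in the side view. Lowering.

Emit:
step_arm([
  [[0,1,-15,0,0],[0,1,-22,0,0],[0,1,-25,0,0],[0,1,-26,0,0],[0,1,-26,0,0]],
])

```text
time: 9.53
tool_pos: [0.5563, 0.2717, 0.0287]
ee_rot: [3.142, 0.0, -1.959]
wrist_force: [-0.1, -0.3, -0.3]
width: 0.0118
```

Emit:
step_arm([
  [[0,0,-1,0,0],[0,0,-2,0,0],[0,0,-2,0,0]],
])

```text
time: 9.78
tool_pos: [0.5566, 0.2721, 0.027]
ee_rot: [-3.141, 0.001, -1.958]
wrist_force: [0.9, 0.1, 0.8]
width: 0.0114
```

Emit:
step_arm([
  [[0,0,-1,0,0],[0,0,-1,0,0],[0,0,-1,0,0]],
])

```text
time: 10.03
tool_pos: [0.5566, 0.2721, 0.027]
ee_rot: [-3.141, 0.001, -1.958]
wrist_force: [-1.5, -1.7, 5.6]
width: 0.011
```

Contact at 5.6 N. I'll release and rise.

Emit:
step_arm([
  [[0,0,0,0,20],[0,0,0,0,30],[0,0,0,0,30],[0,0,0,0,30],[0,0,10,0,30],[0,0,40,0,30],[0,0,80,0,30],[0,0,100,0,30]],
])

```text
time: 10.7
tool_pos: [0.5577, 0.2725, 0.1304]
ee_rot: [-3.137, 0.004, -1.958]
wrist_force: [1.1, -0.5, 0.5]
width: 0.0285
```

Emit:
step_arm([
  [[-40,0,40,0,30],[-80,0,60,0,30],[-120,0,60,0,30],[-160,0,60,0,30],[-200,0,60,0,30],[-200,0,60,0,30],[-200,0,60,0,30],[-200,0,60,0,30]],
])

```text
time: 11.37
tool_pos: [0.3568, 0.2721, 0.1862]
ee_rot: [-3.14, 0.002, -1.958]
wrist_force: [-0.1, 0.3, -0.0]
width: 0.0277
```

```bash
python3 - <<'E'
from bar import *
s=snap('top');s2=snap('side')
bar(s,z=.033,box=(205,205,250,245),mn=8);print('side');bar(s2,z=.033,box=(210,160,250,200),mn=8)
o=robot.get_obs();print(o['tool_pos'],o['wrist_force'],o['qvel'].round(3))
a=cv2.resize(cv2.cvtColor(s['frame'],4)[130:280,150:440],None,fx=2.6,fy=2.6,interpolation=2)
b=cv2.resize(cv2.cvtColor(s2['frame'],4)[130:230,180:300],None,fx=2,fy=2,interpolation=2)
o=np.zeros((600,760,3),np.uint8);o[:390,:754]=a;o[395:595,:240]=b
c=cv2.resize(cv2.cvtColor(s2['frame'],4)[220:350,220:380],(246,200));o[395:595,250:496]=c
cv2.imwrite('pics/c7.png',o)
E
```

```text
px [226.3 223.8] [24.8  6.7] c [0.5544 0.2708] sides [0.0167 0.0623] ang [157.8  66.2] svd -111.8
side
px [229.  176.5] [17.  6.] c [0.556  0.2672] sides [0.0154 0.0701] ang [152.9  67.3] svd -111.7
[0.35761448 0.27196858 0.18559338] [-0.80967168  0.39435917  0.64553683] [-0.006  0.015 -0.003  0.001  0.005  0.002]
```

View pics/c7.png

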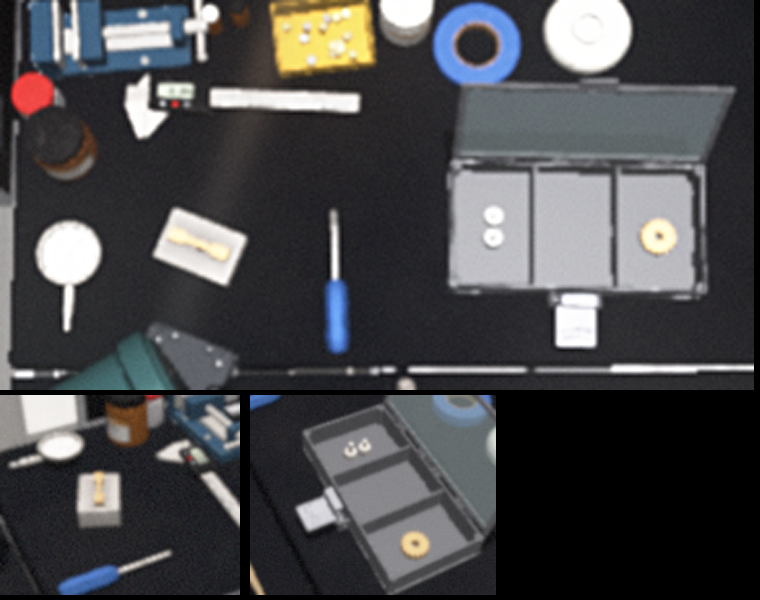

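The bar lies flat, centred along the block. The lid is open, and the screws, gear and bystanders are in place. Handing in.

```bash
python3 -c "
from bench import robot
print(robot.close_job())"
```

```text
the job is handed in; nothing more can be done
None
```

The job is done and handed in at about 11.5 s on the robot's clock. I pressed the catch, with under 10 N in the readings, and the lid sprang fully open. I then gripped the bar across its middle, lowered it onto the block until I felt light contact (about 6 N), released it and backed away.

**Bar on block:** the top camera puts the bar at (0.554, 0.271) m and about 68°. The block had measured (0.5546, 0.271) m and 67–68°, so the bar is centred and aligned to within about 2 mm and 1°.

**Disagreement:** the side camera put the bar's centre about 4 mm off in y, at 0.267 m. It sees the bar at a low angle and coarsely, so I trusted the top view.

**Everything else:** the last pictures show the lid open, the gear and both screws in their compartments, and the dial, driver and caliper looking undisturbed. The robot was touching nothing. No checks failed.

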